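Start up the red bench gas rig

ROBOT

A 7-joint arm with a two-finger parallel gripper is mounted at the origin on the work surface. World frame = base frame: x ahead of the robot, y to its left, z up, the work surface at z = 0. Lengths are in m, angles in rad, forces in N, time in s.
With the tool pointing down it reaches from about 0.425 to 0.825 m from the base axis. Payload 3.6 kg.
Tool frame: the origin (TCP) lies midway between the tips of the shut fingers; the grasp point (between the pads) lies bot.grip_depth behind it (bot.grip_depth is the distance from the TCP to the grasp point, in m); z points along the fingers, y is the direction in which the jaws open and shut (so a half turn about z gives the same grasp; the last joint's range is limited). The gripper opens to 93 mm and grips with 3 to 60 N. Pads are 15 mm wide; open, the fingers measure 128 mm over their backs; the gripper's body (75 mm by 188 mm) begins 65 mm behind the grasp point.
Start: joints at [1.095, 0.615, -0.013, 1.423, 0.008, 1.103, -0.04], TCP at [0.282, -0.586, 0.219] pointing down, gripper open.
Joint ranges: [-3.12, 3.12], [-0.3, 2.06], [-1.34, 1.32], [0.26, 2.42], [-1.36, 4.5], [0.01, 1.98], [-2.84, 2.84]. Speed limits (rad/s): [2.79, 2.79, 3.14, 3.14, 3.14, 3.14, 3.14].

INTERFACE

Orientations are given as a unit quaternion [x, y, z, w].
In Python, from bench import bot, solver, cams, finder gives the robot as it stands. Calls block until the motion is done:
- bot.move_ptp(position, orientation): joint-space move of the TCP to a pose.
- bot.move_straight(position, rotation=None, max_speed=0.15, force_limit=None): straight line of the TCP; rotation=None keeps the orientation; max_speed is the mean speed in m/s. With force_limit (N) it stops when the force on the tool has changed by that much, and returns True; else False.
- bot.move_joints(angles): joint-space move.
- bot.grip(opening, force=None): finger opening in m; force is the grip in N (None keeps the last); returns when the fingers have stopped.
- bot.hold(seconds).
- solver.inverse_kinematics(position, orientation): joint angles nearest the present ones, or None.
- bot.read_state(): the state.
- cams.read_camera(name): name is "scene" or "top" or "wrist"; returns a dict with "pixels" (420x560x3 uint8, blue, green, red), "intrinsics" (3x3 intrinsics, pixels), "R" (3x3) and "t" (3): a world point X has camera coordinates R X + t. Camera axes: x right, y down, z forward; pixel columns grow to the right and rows downward; lengths in m; the calibration is good to about 2 mm. The wrist camera is an equidistant fisheye: a pixel r from the principal point sees the ray r / f radians off the axis. A picture is of the moment at which its call begins. There is no depth.
A pose or a line that the arm cannot do raises bot.Unreachable and nothing moves.
- bot.sign_off(): hands the job in, once; it reports no verdict.
Trained networks look in a picture, given as the dict that the camera call returned (one of the last four; its "shot" number tells which), for a name from the list of things; names that differ only in an ending like _2 or _b are one class to them, and where a whole thing is asked for, a point or a joint stands for the part that bears it (a point fixed in the world has none). Each returns a list of dicts, best first, with "score" (0 to 1); they miss things now and then, are a little off and sometimes report something else, mostly with a low value. They report only what shows in the picture. A call takes as long as a camera call. They do not tell look-alikes from the thing itself.
- finder.silhouettes(target, picture): "region" (420x560 bool, what is visible of it) and "point" ([row, column] in pixels, amid what is visible of it).
The state is a dict: "clock": time; "joint_positions": joint angles; "qd": joint speeds; "tau": joint torques, N m; "eef_pos": TCP position; "tool_rot": TCP orientation; "contact_force": force on the tool from outside, world axes, zero at the start; "torque": the same for the moment, N m; "gripper_width": finger opening in m.
Only numpy, scipy, OpenCV 4.12 (cv2) and the standard library are available. Lean on these libraries where they do the work, as an engineer would, in place of code of your own. Each camera call takes 0.05 s, during which the arm holds its last target.

TASK

Start the red gas rig from its row of controls, in this order: press the raised end of the white rocker switch down so that it stays fully on, push the blue plunger fully home onto its steel collar, and last press the green button all the way in and let it come back up. Leave the yellow plunger and the red button alone, leave the bottle, the beaker and the two vials standing where they are, and finish with the arm clear of everything.

Things in the scene. Friction and masses are not known exactly. Their poses are not given: they have to be found in the camera images.
- rig: Red rig housing, fixed, 250 (x) x 380 (y) x 60 mm high; origin at the centre of its underside, on the bench. Five controls stand on its top in a row along x = -65 mm, at y = -136, -68, 0, 68, 136 mm; which is in which place changes (read the points). Behind them a white tray (90 x 300 mm, rim 16 mm above the top, centre x = +35 mm) and at x = +105 mm a manifold rising 50 mm above the top.
- rocker_press (a point): Point to press on the white rocker: on top of its raised wing, 18 mm from the pivot, moving with it; 81 mm above the bench when off, 74 mm when on. The rocker is a shallow V of two flat wings, 28 x 22 mm each, in a black frame 68 (x) x 34 mm, 15 mm high. Pivot along the rig's y, 14 mm above the rig's top; the raised wing, with a black bar mark, lies on the rig's +x side of it.
- rocker (a joint): Rocker angle in rad: 0 off (raised wing sloping up at 0.40 rad), grows as the raised wing is pressed down, 0.40 fully on (that wing level). About 4 N at the press point; it stays where it is left. Starts at 0 to 0.04.
- blue_plunger_top (a point): Centre of the top of the blue mushroom plunger: head 34 mm across and 8 mm thick on a thin steel stem above a steel collar 42 mm across. Top about 92 mm above the bench when out, 80 mm when home (head resting on the collar).
- blue_plunger (a joint): How far the blue plunger is pushed down in m: 0 out, 0.012 fully home. About 5 N moves it; it stays where it is left. Starts at 0 to 0.003.
- yellow_plunger_top (a point): Centre of the top of the yellow mushroom plunger, otherwise the same as the blue one. To be left alone.
- yellow_plunger (a joint): The same for the yellow plunger, 0 out to 0.012 home. Starts at 0 to 0.003. To be left alone.
- start_top (a point): Centre of the top of the green start button, 30 mm across, in a round black housing 46 mm across; top 82 mm above the bench when up, 76 mm when fully in.
- start (a joint): How far the green button is pressed in m: 0 up, 0.006 fully in. Spring return: 1.5 N to start moving, 5 N fully in.
- stop_top (a point): Centre of the top of the red stop button, otherwise the same as the green one. To be left alone.
- stop (a joint): How far the red button is pressed in m, 0 up to 0.006 in, spring return. To be left alone.
- amber_bottle_mid (a point): Centre (half-way up) of a loose amber bottle, 54 mm across, 110 mm tall, standing on the bench at the rig's left (+y) side. To be left standing.
- beaker_mid (a point): Centre (half-way up) of a loose clear beaker, 60 mm across, 80 mm tall, standing on the bench at the rig's right (-y) side. To be left standing.
- vial_a_mid (a point): Centre (half-way up) of a loose capped glass vial, 28 mm across, 50 mm tall, standing in the white tray. To be left standing.
- vial_b_mid (a point): Centre (half-way up) of a second vial like it, in the same tray. To be left standing.
Things that resemble listed ones, but are neither listed nor needed, are in the scene too. Leave any purple or turquoise look-alike of the part that bears beaker_mid alone.

How it is judged:
By the outcome, as a careful person would: the job done as asked, in the order asked, and still so for the second after the job is handed in, with the robot touching nothing.
It also fails if it takes over 45 s, if anything falls off the work surface, if the arm or the gripper's body presses on something with over 40 N, if the wrist force passes 120 N, or if a joint passes its speed limit or range.

## Working session

There is one attempt and no reset: what is moved stays moved. The work goes in short steps, each a Python script; the robot and the scene stay as the last script left them, time stands still between calls to the robot, and variables do not carry over. Pictures are saved under pics/ and viewed, and the job is handed in when it is done.

```bash
ls; mkdir -p pics
python3 - <<'E'
from bench import bot, solver, cams, finder
import cv2
for n in ["scene","top"]:
    p=cams.read_camera(n); cv2.imwrite(f"pics/{n}0.png",p["pixels"])
    print(n,p["intrinsics"].tolist(),p["R"].tolist(),p["t"].tolist())
s=bot.read_state(); print(s["clock"],s["eef_pos"],s["tool_rot"],s["contact_force"],bot.grip_depth)
E
```

```text
pics
scene [[529.5138700651734, 0.0, 272.88254573791403], [0.0, 529.5138700651734, 207.6297992128468], [0.0, 0.0, 1.0]] [[0.617244704340921, 0.7865921532937378, -0.0167856885414295], [0.5803105990791801, -0.46957324777887144, -0.6653875363776852], [-0.5312707252987423, 0.40096602019014477, -0.7463093642005472]] [-0.3718241532809886, -0.27752949584934605, 1.4879619229780505]
top [[440.7972770914422, 0.0, 279.981162565564], [0.0, 440.7972770914422, 208.40636960811926], [0.0, 0.0, 1.0]] [[0.03689680366761757, -0.9993065510564989, 0.005004287629496135], [-0.9747854194404801, -0.037093330533512894, -0.22003970295421496], [0.22007274234979868, 0.003240655103063369, -0.9754780808553015]] [-0.0269307206196167, 0.6033102125703215, 0.9967422364321317]
0.1 [ 0.28173971 -0.58498485  0.21759918] [ 9.74910295e-01  2.22595152e-01 -2.81237530e-04 -1.11186771e-03] [-0.04135162 -0.16929544  0.97739068] 0.0188
```

View pics/scene0.png

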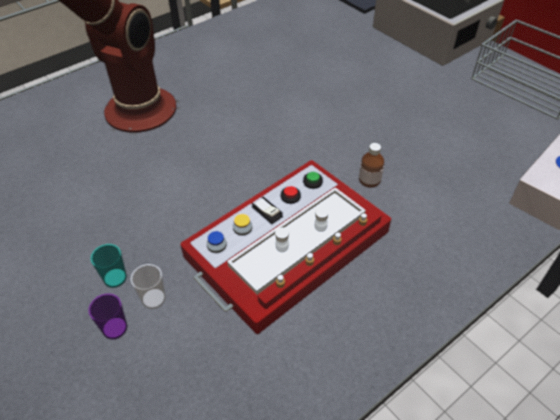

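View pics/top0.png

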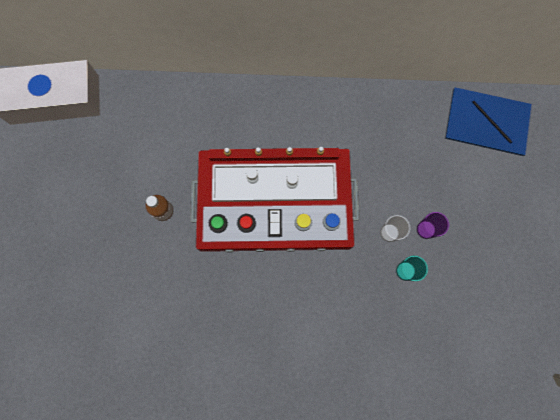

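The top view shows, left to right, green (218,223), red (247,223), rocker (275,222), yellow (303,221) and blue (332,221). The raised wing is on the far side. Next I'll triangulate with both cameras and fit the rig pose.

```bash
cat > h.py <<'E'
import numpy as np
def ray(p,pt):
    K=np.array(p["intrinsics"]);R=np.array(p["R"]);t=np.array(p["t"])
    d=R.T@np.linalg.solve(K,[pt[1],pt[0],1.]);return -R.T@t,d/np.linalg.norm(d)
def atz(p,pt,z):
    o,d=ray(p,pt);return o+d*(z-o[2])/d[2]
def tri(a,b):
    A=0;y=0
    for o,d in(a,b):
        M=np.eye(3)-np.outer(d,d);A=A+M;y=y+M@o
    return np.linalg.solve(A,y)
E
python3 - <<'E'
from bench import bot, solver, cams, finder
from h import *
import scipy.optimize as so
P={n:cams.read_camera(n) for n in("scene","top")}
loc={"start_top":(-.065,.136,.082),"stop_top":(-.065,.068,.082),"yellow_plunger_top":(-.065,-.068,.0905),"blue_plunger_top":(-.065,-.136,.0905),"rocker_press":(-.047,0,.081)}
obs=[]
for n in loc:
    for c in P:
        r=finder.silhouettes(n,P[c])
        print(n,c,[(np.round(q["point"],1).tolist(),round(q["score"],2),int(q["region"].sum()),np.round(atz(P[c],q["point"],loc[n][2])[:2],4).tolist()) for q in r[:3]])
E
```

```text
start_top scene []
start_top top [([221.6, 245.4], 0.64, 123, [0.5655, 0.0761])]
stop_top scene [([191.2, 290.0], 0.56, 126, [0.5706, 0.0741])]
stop_top top []
yellow_plunger_top scene [([220.0, 238.7], 0.74, 183, [0.5735, -0.0648])]
yellow_plunger_top top [([221.6, 330.1], 0.73, 155, [0.5714, -0.123]), ([219.6, 304.1], 0.43, 157, [0.5739, -0.062]), ([178.4, 291.5], 0.37, 147, [0.6734, -0.0293])]
blue_plunger_top scene [([235.6, 214.1], 0.64, 174, [0.5758, -0.1273])]
blue_plunger_top top [([217.5, 333.3], 0.54, 161, [0.5815, -0.1304])]
rocker_press scene [([207.2, 266.2], 0.46, 167, [0.5742, 0.0058])]
rocker_press top [([220.4, 271.8], 0.58, 209, [0.571, 0.0139])]
```

The networks are noisy here, and in the top view one labelled the red button as green. I'll refine with colour centroids and fit the known control row.

Run:
```python
from bench import bot, solver, cams, finder
from h import *
import cv2, scipy.optimize as so
seeds={"top":{"g":(218,223),"r":(247,223),"y":(303,221),"b":(332,221)},"scene":{"g":(313,177),"r":(290,194),"y":(242,224),"b":(216,239)}}
loc={"g":(-.065,.136,.080),"r":(-.065,.068,.080),"y":(-.065,-.068,.0885),"b":(-.065,-.136,.0885)}
hue={"g":(45,80),"r":None,"y":(20,35),"b":(100,130)}
obs=[]
for c in seeds:
    p=cams.read_camera(c);H=cv2.cvtColor(p["pixels"],cv2.COLOR_BGR2HSV).astype(int)
    for k,(u,v) in seeds[c].items():
        h,s=H[...,0],H[...,1]
        m=((h<8)|(h>172)) if hue[k] is None else ((h>=hue[k][0])&(h<=hue[k][1]))
        m&=(s>130)&(H[...,2]>50)
        yy,xx=np.mgrid[:420,:560];m&=(abs(xx-u)<13)&(abs(yy-v)<11)
        n,l,st,ce=cv2.connectedComponentsWithStats(m.astype(np.uint8))
        i=1+np.argmax(st[1:,4]);w=ce[i]
        X=atz(p,(w[1],w[0]),loc[k][2]);print(c,k,w.round(1),st[i,4],X[:2].round(4))
        obs.append((p,k,w))
    # rig
def proj(p,X):
    q=np.array(p["R"])@X+p["t"];q=np.array(p["intrinsics"])@q;return q[:2]/q[2]
def T(v,l):
    c,s=np.cos(v[2]),np.sin(v[2]);return np.array([v[0]+c*l[0]-s*l[1],v[1]+s*l[0]+c*l[1],l[2]])
f=lambda v:np.concatenate([proj(p,T(v,loc[k]))-w for p,k,w in obs])
r=so.least_squares(f,[.63,0,0]);print(r.x,r.fun.round(1))
for p in(obs[0][0],obs[-1][0]):
    f2=lambda v:np.concatenate([proj(q,T(v,loc[k]))-w for q,k,w in obs if q is p]);print(so.least_squares(f2,r.x).x)
np.save("rig.npy",r.x)
for k,l in loc.items():print(k,T(r.x,l))
```

```text
top g [216.9 222.1] 122 [0.5621 0.1434]
top r [245.6 221.6] 144 [0.566  0.0758]
top y [303.2 220.3] 149 [ 0.5726 -0.06  ]
top b [332.1 220. ] 141 [ 0.5759 -0.1278]
scene g [312.7 176.5] 85 [0.566  0.1435]
scene r [290.2 191.6] 124 [0.5703 0.0749]
scene y [241.5 220.4] 141 [ 0.5764 -0.06  ]
scene b [215.2 237.8] 153 [ 0.5804 -0.1279]
[0.63595898 0.01138641 0.05179715] [-0.1 -0.8 -0.  -0.7 -0.  -0.8 -0.  -0.9 -0.4 -0.6 -0.5 -0.9 -0.5 -0.6
 -0.6 -0.7]
[0.63404564 0.01113485 0.05046768]
[0.63817792 0.01102215 0.05211036]
g [0.56400489 0.14383871 0.08      ]
r [0.56752552 0.07592991 0.08      ]
y [ 0.57456679 -0.0598877   0.0885    ]
b [ 0.57808742 -0.1277965   0.0885    ]
```

```bash
cat >> h.py <<'E'
rig=np.array([0.63596,0.01139,0.0518])
OFF=0.0465+0.00875   # TCP -> middle of an open finger
def W(lx,ly,z):
    c,s=np.cos(rig[2]),np.sin(rig[2]);return np.array([rig[0]+c*lx-s*ly,rig[1]+s*lx+c*ly,z])
def tcp(lx,ly,z,off=OFF): return W(lx-off,ly,z)
def quat(flip=0):
    a=(rig[2]+np.pi*flip+np.pi/2)/2
    return np.array([np.cos(a),np.sin(a),0,0])
E
python3 - <<'E'
from bench import bot, solver, cams, finder
from h import *
import cv2
s=bot.read_state();print(s["gripper_width"])
for f in(0,1,-1):
    for l in((-.047,0),(-.065,-.136),(-.065,.136)):
        for z in(.2,.075):
            q=solver.inverse_kinematics(tcp(*l,z),quat(f));print(f,l,z,None if q is None else np.round(q,2))
p=cams.read_camera("wrist");cv2.imwrite("pics/wrist0.png",p["pixels"]);print(p["intrinsics"],p["R"],p["t"])
E
```

```text
0.09311812798412733
0 (-0.047, 0) 0.2 [ 0.24  0.49 -0.44  1.78  0.25  0.93 -0.25]
0 (-0.047, 0) 0.075 [ 0.17  0.65 -0.34  1.91  0.35  0.64 -0.34]
0 (-0.065, -0.136) 0.2 [ 0.46  0.49 -0.39  1.76  0.22  0.93  0.04]
0 (-0.065, -0.136) 0.075 [ 0.4   0.65 -0.3   1.89  0.31  0.64 -0.04]
0 (-0.065, 0.136) 0.2 [ 0.04  0.49 -0.52  1.79  0.3   0.94 -0.56]
0 (-0.065, 0.136) 0.075 [-0.09  0.64 -0.34  1.92  0.35  0.63 -0.6 ]
1 (-0.047, 0) 0.2 [-0.71  0.7   1.13  1.81 -0.71  1.11 -2.42]
1 (-0.047, 0) 0.075 [-0.33  0.67  0.44  1.92 -0.45  0.65 -2.7 ]
1 (-0.065, -0.136) 0.2 [-0.09  0.49  0.45  1.78 -0.26  0.93 -2.63]
1 (-0.065, -0.136) 0.075 [-0.08  0.67  0.44  1.91 -0.45  0.66 -2.45]
1 (-0.065, 0.136) 0.2 [ 0.37  0.69 -1.15  1.78  0.7   1.14  2.19]
1 (-0.065, 0.136) 0.075 [ 0.34  0.92 -1.15  1.91  1.    1.04  1.93]
-1 (-0.047, 0) 0.2 [-0.71  0.7   1.13  1.81 -0.71  1.11 -2.42]
-1 (-0.047, 0) 0.075 [-0.33  0.67  0.44  1.92 -0.45  0.65 -2.7 ]
-1 (-0.065, -0.136) 0.2 [-0.09  0.49  0.45  1.78 -0.26  0.93 -2.63]
-1 (-0.065, -0.136) 0.075 [-0.08  0.67  0.44  1.91 -0.45  0.66 -2.45]
-1 (-0.065, 0.136) 0.2 [ 0.37  0.69 -1.15  1.78  0.7   1.14  2.19]
-1 (-0.065, 0.136) 0.075 [ 0.34  0.92 -1.15  1.91  1.    1.04  1.93]
[[325.1922621    0.         279.99912662]
 [  0.         325.1922621  207.40639304]
 [  0.           0.           1.        ]] [[ 0.43274404 -0.90151614  0.00111715]
 [-0.86358929 -0.41418218  0.2875181 ]
 [-0.25873951 -0.1253865  -0.95777455]] [-0.65112808 -0.03340286  0.39086792]
```

View pics/wrist0.png

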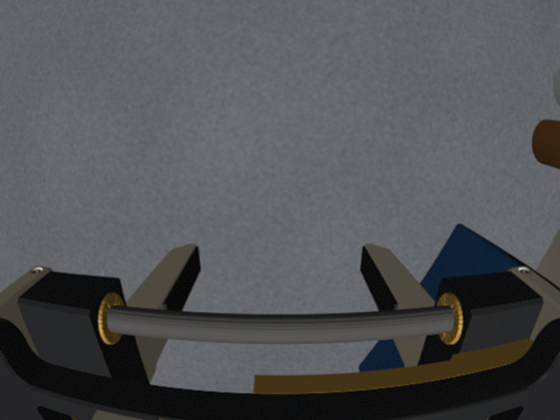

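The wrist view shows tapered fingers, with tips near pixels (183–200,247) and (362–380,247). I'll convert those to the tool frame.

Run:
```python
from bench import bot, solver, cams, finder
from h import *
import cv2
from scipy.spatial.transform import Rotation as Ro
p=cams.read_camera("wrist");s=bot.read_state()
R=np.array(p["R"]);t=np.array(p["t"]);K=np.array(p["intrinsics"])
Rt=Ro.from_quat(s["tool_rot"]).as_matrix()
for u,v in((180,247),(199,245),(199,268),(362,245),(378,249),(362,268)):
    a=np.array([u-K[0,2],v-K[1,2]]);r=np.linalg.norm(a);th=r/K[0,0]
    d=np.r_[a/r*np.sin(th),np.cos(th)];o=Rt.T@(-R.T@t-s["eef_pos"]);d=Rt.T@R.T@d
    print(u,v,[(o+d*(z-o[2])/d[2]).round(4).tolist() for z in(0,-.03)])
cv2.imwrite("pics/w_zoom.png",cv2.resize(p["pixels"][220:420,80:480],None,fx=2,fy=2))
```

```text
180 247 [[0.006, -0.0566, 0.0], [0.0193, -0.0462, -0.03]]
199 245 [[0.0075, -0.045, 0.0], [0.0205, -0.0367, -0.03]]
199 268 [[-0.0072, -0.0464, 0.0], [0.0085, -0.0379, -0.03]]
362 245 [[0.0074, 0.0475, 0.0], [0.0204, 0.039, -0.03]]
378 249 [[0.0046, 0.0574, -0.0], [0.0181, 0.0472, -0.03]]
362 268 [[-0.0074, 0.0489, 0.0], [0.0083, 0.0402, -0.03]]
```

View pics/w_zoom.png

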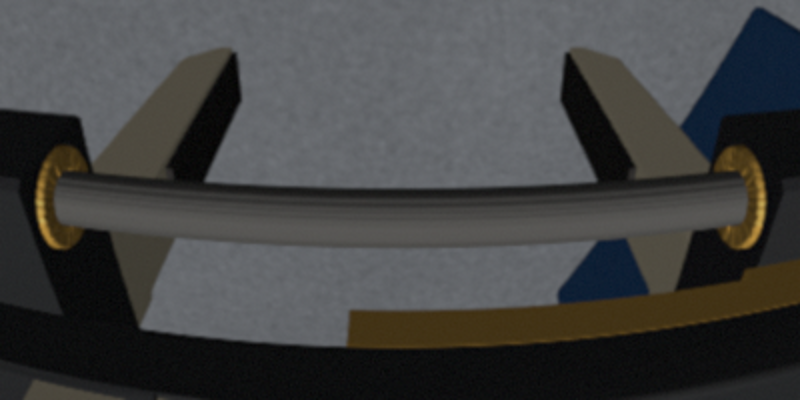

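```bash
sed -i 's/^OFF=.*/OFF=0.0515/' h.py
python3 - <<'E'
from bench import bot, solver, cams, finder
from h import *
import cv2
bot.move_ptp(tcp(-.047,0,.16),quat(0))
bot.move_straight(tcp(-.047,0,.10))
s=bot.read_state();print(s["clock"],s["eef_pos"],s["contact_force"],tcp(-.047,0,.1),s["gripper_width"])
for n in("wrist","scene","top"):
    p=cams.read_camera(n);cv2.imwrite(f"pics/{n}1.png",p["pixels"])
    if n!="wrist":
        q=np.array(p["intrinsics"])@(p["R"]@W(-.047,0,.081)+p["t"]);print(n,q[:2]/q[2])
        u,v=(q[:2]/q[2]).astype(int);cv2.imwrite(f"pics/{n}1z.png",cv2.resize(p["pixels"][v-60:v+60,u-80:u+80],None,fx=4,fy=4))
E
```

```text
3.7583 [0.53802947 0.00611072 0.10027875] [0.18974269 0.453291   0.76341044] [0.53759212 0.00628998 0.1       ] 0.0929515126017638
scene [271.66677461 210.55858521]
top [274.19752925 213.0289123 ]
```

View pics/wrist1.png

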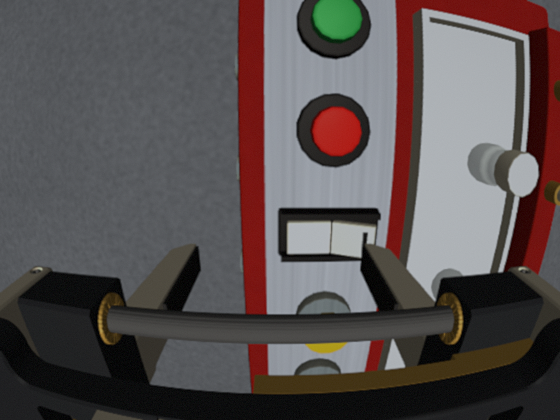

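View pics/scene1z.png

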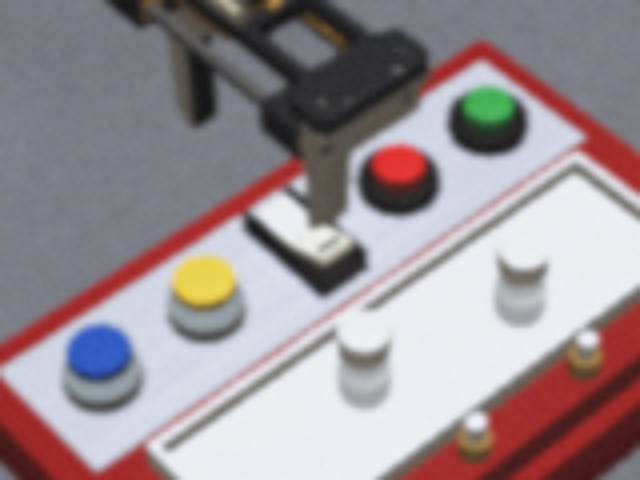

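View pics/top1z.png

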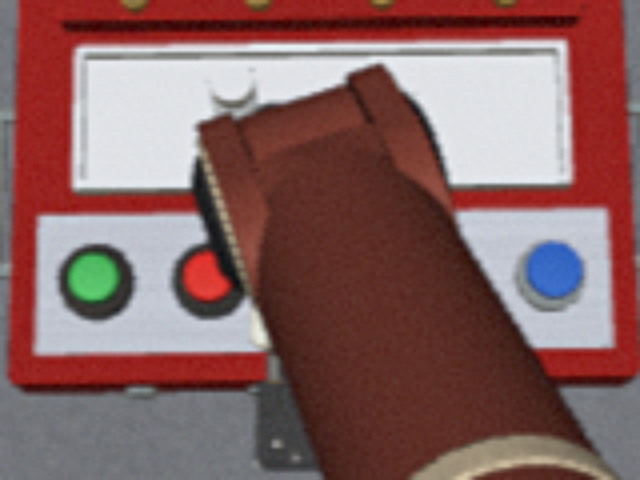

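The wrist view shows the finger over the raised wing, with the pivot at (331,238), red at (336,131) and green at (337,18). I'll check the rig pose against those pixels.

```bash
cat >> h.py <<'E'
def fish(p,u,v,z):
    R=np.array(p["R"]);t=np.array(p["t"]);K=np.array(p["intrinsics"])
    a=np.array([u-K[0,2],v-K[1,2]]);r=np.linalg.norm(a);th=r/K[0,0]
    d=R.T@np.r_[a/r*np.sin(th),np.cos(th)];o=-R.T@t;X=o+d*(z-o[2])/d[2]
    c,s=np.cos(rig[2]),np.sin(rig[2]);e=X[:2]-rig[:2]
    return X.round(4),np.round([c*e[0]+s*e[1],-s*e[0]+c*e[1]],4)  # world, rig-local
E
python3 - <<'E'
from bench import bot, solver, cams, finder
from h import *
p=cams.read_camera("wrist")
for n,u,v,z in(("pivot",331,238,.074),("red",336.5,131,.082),("green",337.5,18,.082),("frame r top",379,210,.075),("frame l top",281,210,.075)):print(n,*fish(p,u,v,z))
E
```

```text
pivot [0.5712 0.0083 0.074 ] [-0.0649  0.0003]
red [0.567  0.0768 0.082 ] [-0.0655  0.0689]
green [0.564  0.1434 0.082 ] [-0.065   0.1356]
frame r top [0.6005 0.029  0.075 ] [-0.0345  0.0194]
frame l top [0.5379 0.026  0.075 ] [-0.0972  0.0196]
```

Run:
```python
from bench import bot, solver, cams, finder
from h import *
import cv2
bot.move_straight(tcp(-.047,0,.085),max_speed=.08)
r=bot.move_straight(tcp(-.047,0,.070),max_speed=.02,force_limit=14)
s=bot.read_state();print(r,s["clock"],s["eef_pos"],s["contact_force"],fish.__name__)
bot.move_straight(tcp(-.047,0,.12),max_speed=.1)
bot.move_straight(tcp(-.065,-.068,.13),max_speed=.2)
s=bot.read_state();print(s["clock"])
for n in("wrist","scene"):
    p=cams.read_camera(n);cv2.imwrite(f"pics/{n}2.png",p["pixels"])
cv2.imwrite("pics/scene2z.png",cv2.resize(p["pixels"][150:270,190:350],None,fx=4,fy=4))
```

```text
True 4.9083 [0.53961091 0.0064374  0.07407057] [-0.85753386  0.03299462  5.75544338] fish
6.025
```

View pics/wrist2.png

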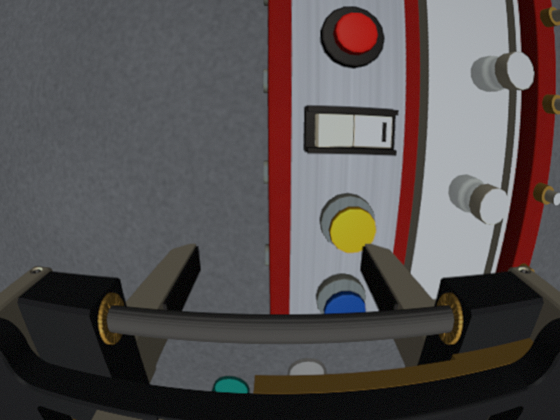

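View pics/scene2z.png

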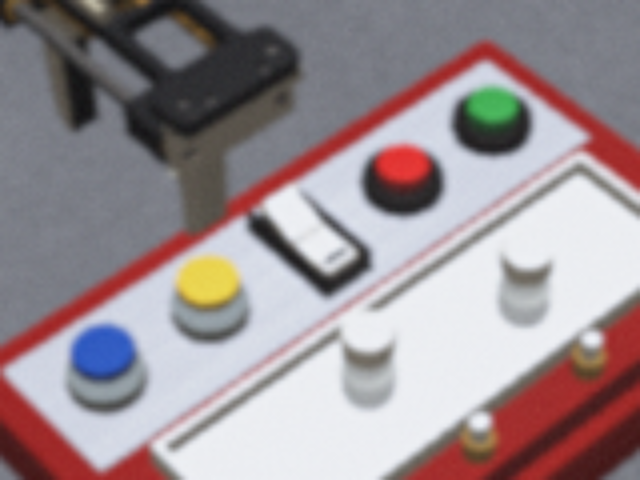

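The rocker looks on: its right wing is level, with the bar mark at (384,132) in the wrist view. I'll press it again more firmly to be sure it's at its stop, then go on to the blue plunger.

Run:
```python
from bench import bot, solver, cams, finder
from h import *
import cv2
st=lambda m:(lambda s:print(m,round(s["clock"],2),s["eef_pos"].round(4),s["contact_force"].round(1)))(bot.read_state())
bot.move_straight(tcp(-.047,0,.12),max_speed=.2)
bot.move_straight(tcp(-.047,0,.082),max_speed=.1)
for F in(5,28):
    r=bot.move_straight(tcp(-.047,0,.066),max_speed=.02,force_limit=F);st(r)
bot.hold(.2);st("held")
bot.move_straight(tcp(-.047,0,.12),max_speed=.1)
bot.move_straight(tcp(-.065,-.136,.12),max_speed=.2)
p=cams.read_camera("wrist");cv2.imwrite("pics/wrist3.png",p["pixels"])
st("over blue")
```

```text
True 7.68 [0.5379 0.0063 0.074 ] [-1.3 -0.3  5.7]
True 7.94 [0.5379 0.0063 0.0739] [-2.6 -0.4  7.3]
held 8.14 [0.5379 0.0063 0.0739] [-2.   0.   7.5]
over blue 9.64 [ 0.5269 -0.1281  0.1199] [-0.7  1.2 -0.2]
```

View pics/wrist3.png

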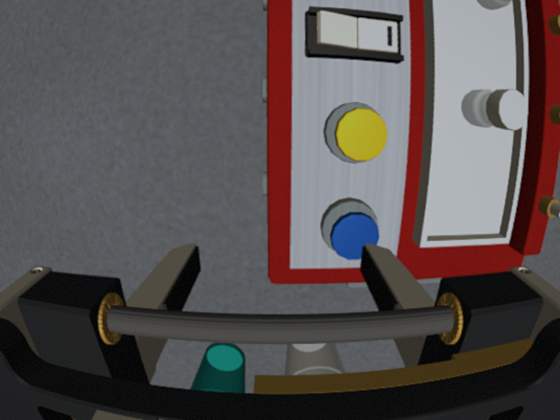

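The second press met a hard stop at z = 0.074 m, the "on" height. Now the blue plunger.

Run:
```python
from bench import bot, solver, cams, finder
from h import *
import cv2
st=lambda m:(lambda s:print(m,round(s["clock"],2),s["eef_pos"].round(4),s["contact_force"].round(1)))(bot.read_state())
p=cams.read_camera("wrist");print(fish(p,354,236,.092))
bot.move_straight(tcp(-.065,-.136,.097),max_speed=.08)
r=bot.move_straight(tcp(-.065,-.136,.074),max_speed=.03,force_limit=20);st(r)
r=bot.move_straight(tcp(-.065,-.136,.072),max_speed=.03,force_limit=28);st(r)
bot.move_straight(tcp(-.065,-.136,.125),max_speed=.1)
st("up")
for n in("wrist","scene"):
    p=cams.read_camera(n);cv2.imwrite(f"pics/{n}4.png",p["pixels"])
cv2.imwrite("pics/scene4z.png",cv2.resize(p["pixels"][150:270,190:350],None,fx=4,fy=4))
```

```text
(array([ 0.575 , -0.1244,  0.092 ]), array([-0.0679, -0.1325]))
True 10.74 [ 0.5272 -0.1306  0.0798] [-3.   0.6  7.2]
True 10.95 [ 0.5273 -0.1306  0.0797] [-3.   0.5  8.5]
up 11.56 [ 0.5262 -0.1305  0.1245] [-0.6  0.3 -0.2]
```

View pics/wrist4.png

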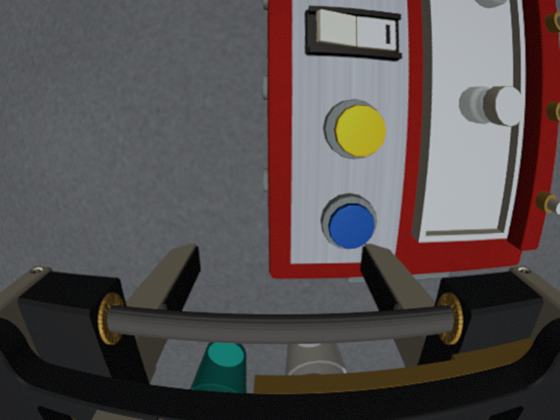

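View pics/scene4z.png

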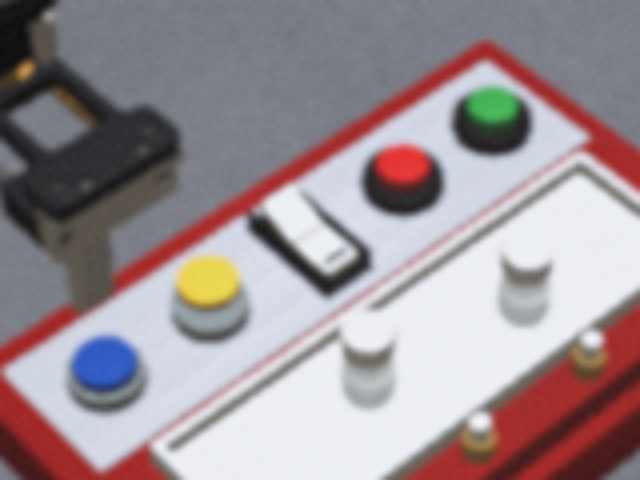

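Blue now sits on its collar at wrist pixel (352,226), with a hard stop at 79.7 mm. Now the green button.

Run:
```python
from bench import bot, solver, cams, finder
from h import *
import cv2
st=lambda m:(lambda s:print(m,round(s["clock"],2),s["eef_pos"].round(4),s["contact_force"].round(1)))(bot.read_state())
bot.move_straight(tcp(-.065,-.136,.15),max_speed=.15)
bot.move_straight(tcp(-.065,.136,.14),max_speed=.2)
bot.move_straight(tcp(-.065,.136,.088),max_speed=.08)
r=bot.move_straight(tcp(-.065,.136,.070),max_speed=.02,force_limit=20);st(r)
r=bot.move_straight(tcp(-.065,.136,.068),max_speed=.02,force_limit=28);st(r)
bot.hold(.2);st("held")
bot.move_straight(tcp(-.065,.136,.14),max_speed=.1)
st("up")
p=cams.read_camera("wrist");cv2.imwrite("pics/wrist5.png",p["pixels"])
bot.move_straight(tcp(-.115,.136,.25),max_speed=.2)
st("clear")
for n in("scene","top"):
    p=cams.read_camera(n);cv2.imwrite(f"pics/{n}5.png",p["pixels"])
    if n=="scene":cv2.imwrite("pics/scene5z.png",cv2.resize(p["pixels"][130:330,80:400],None,fx=2.5,fy=2.5))
```

```text
True 14.96 [0.5129 0.1412 0.0758] [-2.7 -0.8  6.7]
True 15.22 [0.513  0.1413 0.0757] [-2.2 -0.7  8. ]
held 15.43 [0.5129 0.1413 0.0757] [-2.4 -1.2  8.8]
up 16.23 [0.512  0.1409 0.1393] [ 0.2 -0.6 -0.2]
clear 17.02 [0.4624 0.1381 0.2491] [-0.4  1.5  0.1]
```

View pics/scene5z.png

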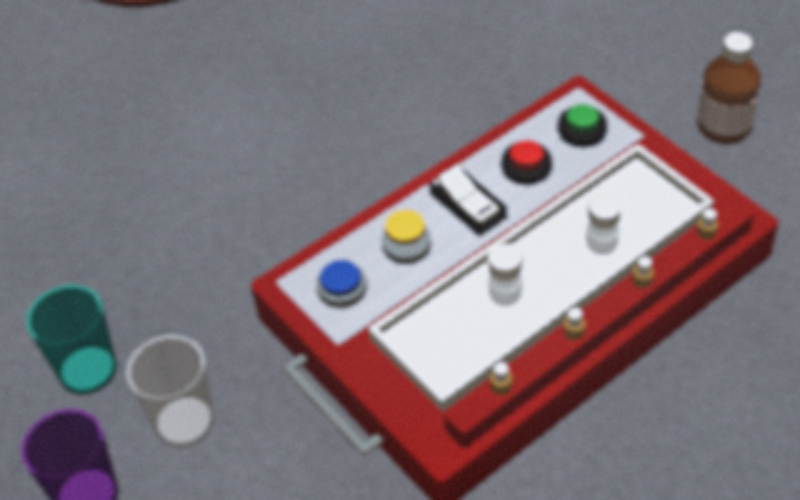

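View pics/wrist5.png

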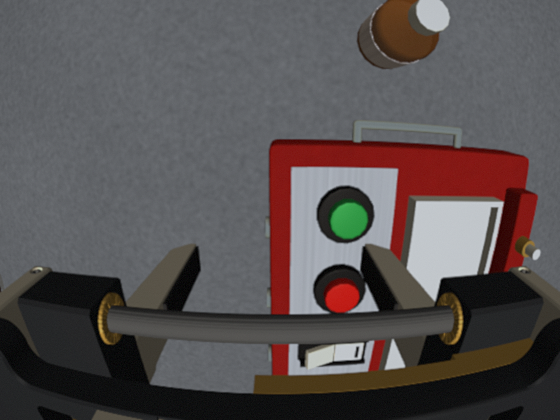

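View pics/top5.png

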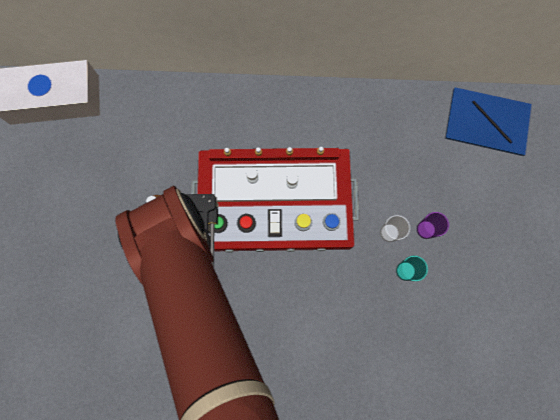

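The end state looks right: the rocker is on, blue is down, yellow is still up and green has come back up. The bottle, beaker and vials haven't moved, and the arm is clear, so I'm handing in.

Run:
```python
from bench import bot
print(bot.sign_off())
```

```text
the job is handed in; nothing more can be done
None
```

I started the rig in the order asked, pressing each control with one open finger, and handed the job in at about 17 s on the robot's clock.

- **White rocker:** pressed down to a hard stop at 74 mm. I pressed it a second time to be sure; it was already at the stop and didn't move further.
- **Blue plunger:** pushed down to a hard stop at 79.7 mm, and the pictures show the head resting on its collar.
- **Green button:** pressed down to a hard stop at 75.7 mm, held briefly and released. The pictures show it back up.
- **Everything else:** in the last pictures the yellow plunger is still up, and the red button, bottle, beaker and both vials look unmoved. The arm was clear at 0.25 m, with about zero force on the tool.

**Disagreements between measurements:**
- **Networks:** they were unreliable on the buttons, and one labelled the red button as the green one in the top view. I used colour centroids from the two fixed cameras instead, and the wrist camera agreed to about 1 mm.
- **Blue plunger position:** a wrist-camera estimate made just before the press was about 3–5 mm off the fitted position. That was small against the 34 mm head, so I kept the fit.

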